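# Turn the breakfast carousel to the bowl and hold it

## Robot

A 7-joint arm with a two-finger parallel gripper is mounted at the origin on the work surface. World frame = base frame: x ahead of the robot, y to its left, z up, the work surface at z = 0. Lengths are in m, angles in degrees, forces in N, time in s.
With the tool pointing down it reaches from about 0.425 to 0.875 m from the base axis. Payload 4.7 kg.
Tool frame: the origin (TCP) lies at the very end of the fingers, on their centre line; the grasp point (between the pads) lies 19 mm behind it; z points along the fingers, y is the line along which they close (so a half turn about z gives the same grasp; the last joint's range is limited). The gripper opens to 87 mm and grips with 3 to 60 N. Pads are 19 mm wide; open, the fingers measure 117 mm over their backs; the gripper's body (75 mm by 190 mm) begins 51 mm behind the grasp point.
Start: joints at [-74.823, 18.392, -4.016, 83.108, 1.295, 78.541, -3.26], TCP at [0.161, 0.63, 0.223] pointing down, gripper open.
Joint ranges: [-163.93, 163.93], [-17.29, 119.83], [-79.2, 71.16], [3.27, 140.29], [-89.18, 269.18], [5.43, 117.66], [-154.24, 154.24]. Speed limits (degrees/s): [147.25, 147.25, 180, 180, 180, 180, 180].

## Interface

Orientations are given as [roll, pitch, yaw] about the fixed x, y, z axes, in that order (R = Rz(yaw) Ry(pitch) Rx(roll)).
In Python, from cell import telemetry, cams, env gives the robot as it stands.
- The arm moves only by the tool arm_command, never from a script. Its argument "series" is text: rows parted by semicolons, each of 5 numbers parted by spaces: the shift along the tool's x, y, z in mm, then the turn about the tool's z in rad, then the closure in counts, from 0 (fully open) to 255 (shut). A call has 1 to 20 rows; each row shifts and turns the commanded pose from where the row before left it, along the tool's axes as they then stand; what a row does not reach is not made up. A row lasts 1/12 s, in which the tool goes at most 41.7 mm and 7.16 degrees, less where a joint would pass 70% of its speed; a pose out of reach is approached as far as the arm can. A call is refused whole if a number of a shift passes 41.7 or a number of a turn 0.125, either way. A call with a gripper value outside its range is refused whole. The fingers move at their own pace and stop on an object; "squeeze" is the grip in N (left out, the last holds). Time passes only in rows, so rows that do not move let the fingers close. It gives the time, the measured TCP pose, the force, the opening and the grip force at its end, in the units of the state.
- telemetry.get_obs(): the state, without advancing time (a new reading comes with each control period).
- cams.read_camera(name): name is "scene" or "top"; returns the picture (400x640x3 uint8, blue, green, red); there is no depth.
- cams.calibration(name): a dict with "K" (3x3 intrinsics, pixels), "origin" and "rotation" of the camera in the world. Camera axes: x right, y down, z forward; pixel columns grow to the right and rows downward; lengths in m; the calibration is good to about 2 mm. A picture is of the moment at which its call begins. calibration takes no time and is no camera call.
- env.sign_off(): hands the job in; it is judged then, once.
The state is a dict: "time_s": time; "qpos": joint angles; "joint_velocities": joint speeds; "effort": joint torques, N m; "tool_pos": TCP position; "tool_rot": TCP orientation; "force": force on the tool from outside, world axes, zero at the start; "wrist_torque": the same for the moment, N m; "grip_width": finger opening in m; "grasp_force": force on a finger pad.
Only numpy, scipy, OpenCV 4.12 (cv2) and the standard library are available. Lean on these libraries where they do the work, as an engineer would, in place of code of your own. Each camera call takes 0.05 s, during which the arm holds its last target. There are 200 camera calls.

## Task

On the breakfast turntable, first unscrew the cap of the tall amber jar anticlockwise (seen from above) to its stop, about a quarter turn. Then turn the turntable until that jar stands squarely in front of the cereal bowl, in line between the turntable's centre and the bowl, and finish still gripping or pressing the turntable (or what stands on it) so that it is held still: do not let go. Leave the short jar's cap shut, and do not shift the bowl, mug or milk bottle.

Things in the scene. Friction and masses are not known exactly. Their poses are not given: they have to be found in the camera images.
- foot: fixed wooden foot of the turntable, disc 180 mm across, 20 mm high, and a fixed cork mat 200 x 320 x 3 mm centred 270 mm out along its +x, with a spoon fixed on it. Origin on the table on the turntable's axis; z up; +x points level from the turntable's axis to the middle of the bowl: the jar is to end on this +x axis. Position and direction vary
- carousel: light wooden turntable, disc 290 mm across, 18 mm thick; origin its underside's centre, 22 mm above the table, z up; turns both ways without stops (friction 0.12 N m, stays where left). Middle stub 24 mm across, 30 high. Fixed on it 100 mm from centre: tall amber jar along its +x, square steel canister (62 wide, 79 high) +y, short amber jar -x, white lidded pot (72 across, 72 high) -y
- tall_jar (a point): the middle of the tall amber jar's underside, on the turntable's top 40 mm above the table and 100 mm from its axis. The jar is 68 mm across up to 90 mm above this point, then narrows to a neck 44 mm across at 110 mm; the screw cap spans 125 to 155 mm above this point. It and the short jar look alike but for height
- tall_cap (a joint): the tall jar's screw cap: turn in rad about the vertical, 0 shut, grows anticlockwise seen from above, stops at 1.4; it starts near shut, does not lift off and stays where it is left (friction about 0.12 N m)
- tall_cap_top (a point): middle of the tall cap's flat top, 195 mm above the table. Cap: dark steel, round, ribbed, 56 mm across, 30 mm high (downward from this point); a look-only strip 44 x 5 x 3 mm across its top shows its turn. Fingertips may reach 15 mm below the cap, beside the 44 mm neck. It rides with the jar and turntable
- short_jar (a point): middle of the short amber jar's underside, on the turntable's top. Same jar and cap but 50 mm lower: cap 75 to 105 mm above this point. Not to be opened
- short_cap (a joint): turn in rad of the short jar's cap: 0 shut, to be left shut
- bowl: loose white cereal bowl, 140 mm across the rim, 65 mm high, standing on the cork mat, its centre 230 mm from the turntable's axis; origin in the middle of its underside
- mug: loose blue mug, 80 mm across, 95 mm high, beside the turntable; origin in the middle of its underside
- milk: loose white milk bottle, 74 mm across, 200 mm high, beside the turntable on the other side; origin in the middle of its underside

How it is judged:
By the outcome, as a careful person would: the job done as asked, in the order asked, and still so for the second after the job is handed in, while the arm keeps its last pose, push and grip.
It also fails if it takes over 58 s, if anything falls off the work surface, if the arm or the gripper's body presses on something with over 40 N, if the wrist force passes 120 N, or if a joint passes its speed limit or range.

## Working session

There is one attempt and no reset: what is moved stays moved. The work goes in short steps, Python scripts to look and compute and a tool call to move; the robot and the scene stay as the last step left them, time stands still between calls to the robot, and variables do not carry over. Pictures are saved under pics/ and viewed, at most 10 in all, crops included, and the job is handed in when it is done.

Besides the shell and the picture viewer there is one more tool, called after "Emit:" by a JSON object that holds its "method" and its "body". arm_command: Moves the arm, as the interface text tells. Its arguments: {"type":"object","properties":{"series":{"type":"string"},"squeeze":{"type":"number"}},"required":["series"]}

```bash
mkdir -p pics; ls
python3 - <<'E'
from cell import telemetry,cams
import cv2
o=telemetry.get_obs();print(o)
for n in("scene","top"):
    cv2.imwrite(f"pics/{n}0.png",cams.read_camera(n));print(cams.calibration(n))
E
```

```text
pics
{'time_s': 0.0, 'qpos': array([-74.82320213,  18.4407661 ,  -4.01607485,  83.17611662,
         1.29417083,  78.54120318,  -3.25932818]), 'joint_velocities': array([ 0.05402413, -0.02696231,  0.01299381, -0.03116072,  0.06011585,
       -0.07408625, -0.05489418]), 'effort': array([-1.57730842e-04, -4.91313958e+01, -4.04158132e-01, -3.12521982e+01,
       -6.39849692e-02,  4.39915771e-02,  1.80127045e-04]), 'tool_pos': array([0.16120505, 0.62910584, 0.22143161]), 'tool_rot': array([-1.79887117e+02,  4.84220617e-03,  1.65634005e+02]), 'force': array([ 0.71897566, -0.44228223,  0.45894296]), 'wrist_torque': array([ 0.03874185, -0.01454266,  0.00226582]), 'grasp_force': 0.0, 'grip_width': 0.08682301556407918}
{'K': array([[460.08762863,   0.        , 325.01959695],
       [  0.        , 460.08762863, 197.79701893],
       [  0.        ,   0.        ,   1.        ]]), 'origin': array([ 1.44835922, -0.0207797 ,  0.80146539]), 'rotation': array([-127.29241317,    0.28501885,   85.9280851 ])}
{'K': array([[422.07477485,   0.        , 324.75861221],
       [  0.        , 422.07477485, 205.8856805 ],
       [  0.        ,   0.        ,   1.        ]]), 'origin': array([0.35820273, 0.01731404, 1.17517238]), 'rotation': array([-1.68141478e+02,  1.48939279e-01, -8.58263204e+01])}
```

View pics/scene0.png

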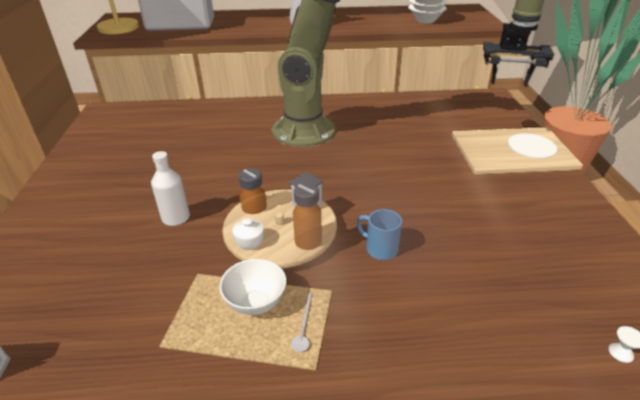

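View pics/top0.png

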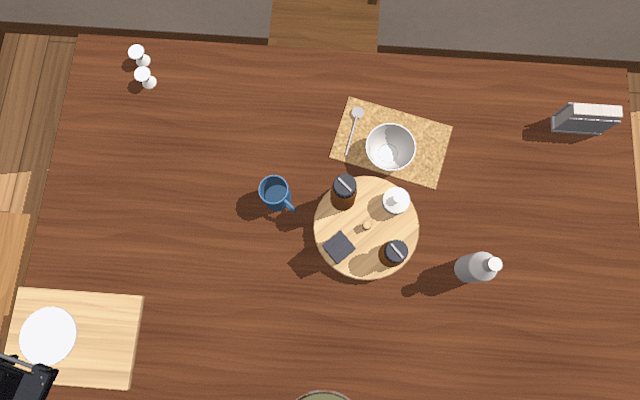

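The scene view shows the tall jar at (307,215), the short jar at (252,190), the bowl at (253,288) and the mug at (383,233). In the top view the turntable centre is near (367,228), the tall cap (345,184), the short cap (397,252), the bowl (390,147), the mug (273,192) and the milk (480,265). The jar therefore has to go clockwise by about 45°.

```bash
cat > h.py <<'E'
import numpy as np,cv2
from scipy.spatial.transform import Rotation as Ro
from cell import cams,telemetry
def ray(n,uv,z):
    c=cams.calibration(n);R=Ro.from_euler('xyz',c['rotation'],degrees=True).as_matrix()
    uv=np.atleast_2d(np.asarray(uv,float));d=np.c_[uv,np.ones(len(uv))]@np.linalg.inv(c['K']).T@R.T
    o=c['origin'];return o+d*((z-o[2])/d[:,2])[:,None]
def proj(n,p):
    c=cams.calibration(n);R=Ro.from_euler('xyz',c['rotation'],degrees=True).as_matrix()
    q=(np.atleast_2d(p)-c['origin'])@R@c['K'].T;return q[:,:2]/q[:,2:]
def circ(p):
    A=np.c_[2*p[:,:2],np.ones(len(p))];s=np.linalg.lstsq(A,(p[:,:2]**2).sum(1),rcond=None)[0]
    return s[:2],np.sqrt(s[2]+s[:2]@s[:2])
def rfit(p):
    for _ in range(8):
        c,r=circ(p);e=abs(np.hypot(*(p[:,:2]-c).T)-r);p=p[e<=max(.0015,np.percentile(e,90))]
    return c,r,len(p)
E
python3 - <<'E'
from h import *
im=cv2.imread('pics/top0.png');hsv=cv2.cvtColor(im,cv2.COLOR_BGR2HSV)
for n,(u,v) in dict(disc=(375,250),table=(300,330),cork=(430,160),cap=(342,178),strip=(346,185),bowl=(375,150),can=(338,247),jar=(340,203)).items(): print(n,hsv[v,u])
def big(m,seed):
    k,l,s,_=cv2.connectedComponentsWithStats(m.astype(np.uint8));
    yy,xx=np.nonzero(l);i=np.argmin((xx-seed[0])**2+(yy-seed[1])**2);b=(l==l[yy[i],xx[i]]).astype(np.uint8)
    return max(cv2.findContours(b,cv2.RETR_EXTERNAL,cv2.CHAIN_APPROX_NONE)[0],key=len)[:,0]
H,S,V=[hsv[...,i].astype(int) for i in range(3)]
d=big((V>150)&(S>50)&(S<150)&(np.hypot(*np.meshgrid(np.arange(640)-367,np.arange(400)-228))<70),(375,250))
print('disc',rfit(ray('top',d,.040)))
w=big((S<45)&(V>110),(385,130));print('bowl',rfit(ray('top',w,.068)))
for nm,z,s in(('tall',.195,(345,184)),('short',.145,(397,252))):
    u,v=np.meshgrid(np.arange(640)-s[0],np.arange(400)-s[1]);near=np.hypot(u,v)<17
    m=near&(S<90)&(V<120); st=near&(S<60)&(V>=140)
    c=big(m|st,s);print(nm,'cap',rfit(ray('top',c,z)))
    q=np.argwhere(st)[:,::-1];P=ray('top',q,z)[:,:2];P-=P.mean(0);x=np.linalg.svd(P)[2][0];print(' strip',len(q),np.degrees(np.arctan2(x[1],x[0])),q.mean(0))
cm=((V>120)&(S>70)&(H>8)&(H<30));cv2.rectangle(t:=np.zeros(im.shape[:2],np.uint8),(320,90),(460,195),1,-1)
k=big(cm&(t>0)&~(np.hypot(*np.meshgrid(np.arange(640)-367,np.arange(400)-228))<58),(430,160))
P=ray('top',k,.003)[:,:2]*1000;r=cv2.minAreaRect(P.astype(np.float32));print('mat',r)
g=cv2.resize(im[90:290,240:520],None,fx=2.8,fy=2.8,interpolation=cv2.INTER_CUBIC);cv2.imwrite('pics/crop.png',g)
E
```

```text
disc [ 16  92 182]
table [ 12 136 142]
cork [ 17  96 209]
cap [128  19 108]
strip [165   9 222]
bowl [ 30   3 247]
can [135  13 114]
jar [ 14 165  91]
disc (array([ 0.54767726, -0.0791651 ]), np.float64(0.14231710541521936), 238)
bowl (array([ 0.77092079, -0.13145956]), np.float64(0.06887565125792461), 135)
tall cap (array([ 0.61656685, -0.00698119]), np.float64(0.0278887336364883), 51)
 strip 54 -132.57930445885418 [344.5 184. ]
short cap (array([ 0.47405087, -0.14444564]), np.float64(0.027454610546053474), 63)
 strip 60 -140.77187000090132 [397.25       249.68333333]
mat ((811.2034912109375, -143.159423828125), (324.6605529785156, 421.22369384765625), 4.097097396850586)
```

View pics/crop.png

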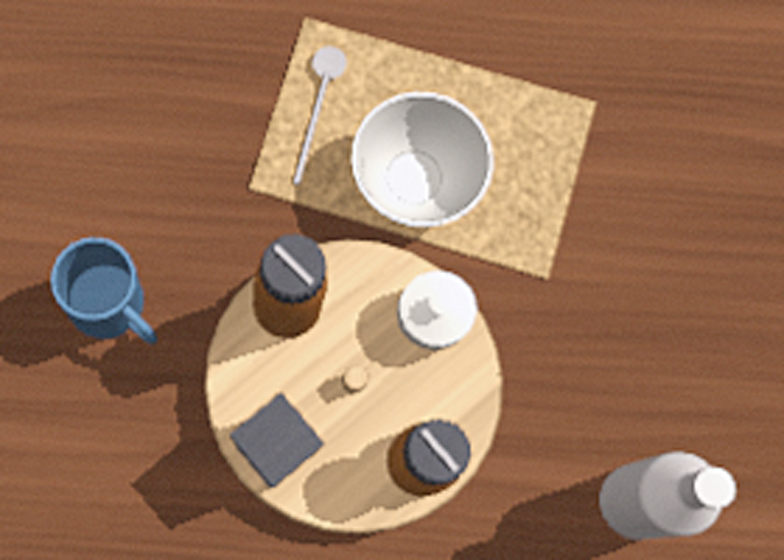

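The crop shows the mat corners at full-image pixels of about (348.9,96.4), (452.9,126.4), (436.1,189.3) and (328.9,157.1). The tall cap's strip runs at about -132°. Next I use the mat corners for the axis direction and work out the approach.

Run:
```python
from h import *
P=ray('top',[[348.9,96.4],[452.9,126.4],[436.1,189.3],[328.9,157.1]],.003)[:,:2]
a=lambda v:np.degrees(np.arctan2(v[1],v[0]))
print('side angs',a(P[0]-P[3]),a(P[1]-P[2]),'long-90',a(P[0]-P[1])-90,a(P[3]-P[2])-90,'c',P.mean(0))
C=np.array([.5465,-.0772]);print('centre->mat',a(P.mean(0)-C),np.hypot(*(P.mean(0)-C)),'->bowl',a(np.array([.7709,-.1315])-C))
T=np.array([.6166,-.0070]);print('jar',a(T-C),np.hypot(*(T-C)),'axis by caps',a(T-[.4741,-.1444]))
```

```text
side angs -13.400727045156474 -13.221379966337526 long-90 -13.269950941995873 -13.343695790060664 c [ 0.80928024 -0.14251728]
centre->mat -13.9586924369348 0.27077629320162305 ->bowl -13.602876784833413
jar 45.0408380397794 0.09920710660028347 axis by caps 43.956140962909835
```

Emit:
{"method": "arm_command", "body": {"series": "0 0 -20 0 0;0 0 -20 0 0;-23 -19.3 0 0 0;-23 -19.3 0 0 0;-23 -19.3 0 0 0;-23 -19.3 0 0 0;-23 -19.3 0 0 0;-23 -19.3 0 0 0;-23 -19.3 0 0 0;-23 -19.3 0 0 0;-23 -19.3 0 0 0;-23 -19.3 0 0 0;-23 -19.3 0 0 0;-23 -19.3 0 0 0;-23 -19.3 0 0 0;-23 -19.3 0 0 0;-23 -19.3 0 0 0;-23 -19.3 0 0 0;-23 -19.3 0 0 0;-23 -19.3 0 0 0"}}

```text
time_s: 1.77
tool_pos: [0.4766, 0.1889, 0.2623]
tool_rot: [-180.0, -0.0, 165.6]
force: [0.4, 0.9, 0.0]
grip_width: 0.0868
grasp_force: 0.0
```

Emit:
{"method": "arm_command", "body": {"series": "-23 -19.3 0 0 0;-23 -19.3 0 0 0;-23 -19.3 0 0 0;-23 -19.3 0 0 0;-23 -19.3 0 0 0;0 0 0 0.12 0;0 0 0 0.12 0;0 0 0 0.12 0;0 0 0 0.12 0;0 0 0 0.12 0;0 0 0 0.12 0;0 0 0 0.12 0;0 0 0 0.12 0;0 0 0 0.12 0;0 0 0 0.12 0;0 0 0 0.12 0;0 0 0 0.12 0;0 0 0 0.12 0;0 0 0 0.12 0;0 0 0 0.12 0"}}

```text
time_s: 3.43
tool_pos: [0.5633, 0.0684, 0.2621]
tool_rot: [-180.0, 0.0, 62.2]
force: [-0.2, -0.1, -0.2]
grip_width: 0.087
grasp_force: 0.0
```

Emit:
{"method": "arm_command", "body": {"series": "-10.5 20.6 0 0 0;-10.5 20.6 0 0 0;-10.5 20.6 0 0 0;-10.5 20.6 0 0 0;0 0 0 0.12 0;0 0 0 0.12 0;0 0 0 0 0;0 0 0 0 0"}}

```text
time_s: 4.1
tool_pos: [0.6171, -0.0067, 0.2621]
tool_rot: [-180.0, 0.0, 48.9]
force: [-0.2, 0.2, -0.1]
grip_width: 0.087
grasp_force: 0.0
```

Run:
```python
from h import *
o=telemetry.get_obs();print(o['tool_pos'],o['tool_rot'],o['qpos'])
a=cams.read_camera('scene')[130:300,200:400];b=cams.read_camera('top')[110:310,250:450]
a=cv2.resize(a,(470,400),interpolation=3);b=cv2.resize(b,(330,400),interpolation=3)
cv2.imwrite('pics/pre.png',np.hstack([a,b]))
```

```text
[ 0.61709607 -0.00672201  0.2620845 ] [-1.79967154e+02  3.64394950e-02  4.89484391e+01] [-35.11969214  15.82335291  41.14946341  86.00513917 -10.42555423
  82.12745911 -34.66297336]
```

View pics/pre.png

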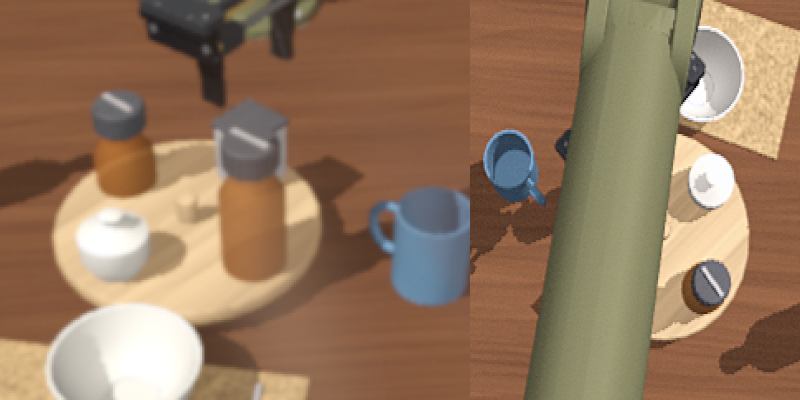

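The view from above is blocked by the arm. The scene view shows the fingertips at crop (212,100) and (283,55), straddling the column above the tall cap (250,140). I descend and grip.

Emit:
{"method": "arm_command", "body": {"series": "0 0 17 0 0;0 0 17 0 0;0 0 17 0 0;0 0 17 0 0;0 0 17 0 0;0 0 17 0 0;0 0 0 0 0;0 0 0 0 60;0 0 0 0 60;0 0 0 0 100;0 0 0 0 100;0 0 0 0 140;0 0 0 0 200;0 0 0 0 200;0 0 0 0 200;0 0 0 0 200", "squeeze": 25}}

```text
time_s: 5.53
tool_pos: [0.6184, -0.007, 0.1615]
tool_rot: [179.9, -0.1, 48.8]
force: [2.6, 0.2, 3.1]
grip_width: 0.0551
grasp_force: 25.0
```

Run:
```python
from h import *
o=telemetry.get_obs();print({k:np.round(o[k],3) for k in('tool_pos','qpos','force','wrist_torque','grip_width','grasp_force')})
a=cams.read_camera('scene')[130:300,200:400];b=cams.read_camera('top')[110:310,250:450]
cv2.imwrite('pics/grip.png',np.hstack([cv2.resize(a,(470,400),interpolation=3),cv2.resize(b,(330,400),interpolation=3)]))
```

```text
{'tool_pos': array([ 0.618, -0.007,  0.162]), 'qpos': array([-34.231,  19.339,  40.016,  93.925, -13.003,  71.33 , -32.89 ]), 'force': array([2.604, 0.185, 3.106]), 'wrist_torque': array([-0.211, -0.519,  0.082]), 'grip_width': np.float64(0.055), 'grasp_force': np.float64(25.001)}
```

View pics/grip.png

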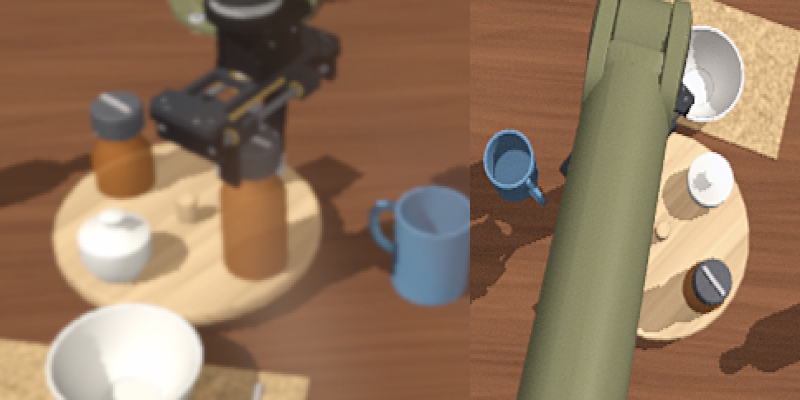

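The pads hold the cap at a 55 mm opening, and the jar and turntable have not moved. I turn anticlockwise.

Emit:
{"method": "arm_command", "body": {"series": "0 0 0 -0.1 200;0 0 0 -0.1 200;0 0 0 -0.1 200;0 0 0 -0.1 200;0 0 0 -0.1 200;0 0 0 -0.1 200;0 0 0 -0.1 200;0 0 0 -0.1 200;0 0 0 -0.1 200;0 0 0 -0.1 200;0 0 0 0 200;0 0 0 0 200", "squeeze": 35}}

```text
time_s: 6.63
tool_pos: [0.6176, -0.0061, 0.1615]
tool_rot: [179.9, -0.1, 106.1]
force: [1.7, 1.9, 5.9]
grip_width: 0.0551
grasp_force: 35.0
```

```bash
cat > s.py <<'E'
from h import *
o=telemetry.get_obs();print({k:np.round(o[k],4).tolist() for k in('tool_pos','tool_rot','qpos','force','wrist_torque','grip_width','grasp_force')})
E
python3 s.py
```

```text
{'tool_pos': [0.6176, -0.0061, 0.1615], 'tool_rot': [179.9267, -0.0646, 106.0947], 'qpos': [-27.1109, 17.8434, 30.8065, 93.7027, -9.6407, 71.0444, 21.7131], 'force': [1.6744, 1.9083, 5.8618], 'wrist_torque': [0.0911, -0.2443, 0.1037], 'grip_width': 0.0551, 'grasp_force': 35.0008}
```

Turned 57.3°, with the z torque still at friction level (0.1 N m). I continue in small steps to find the stop.

Emit:
{"method": "arm_command", "body": {"series": "0 0 0 -0.08 200;0 0 0 -0.08 200;0 0 0 -0.08 200;0 0 0 -0.06 200;0 0 0 0 200"}}

```text
time_s: 7.05
tool_pos: [0.6176, -0.0061, 0.1615]
tool_rot: [179.9, -0.0, 123.4]
force: [0.6, 0.9, 6.2]
grip_width: 0.0549
grasp_force: 35.0
```

```bash
python3 s.py
```

```text
{'tool_pos': [0.6176, -0.0061, 0.1615], 'tool_rot': [179.9081, -0.0443, 123.4054], 'qpos': [-25.0748, 17.5366, 28.2486, 93.6329, -8.7712, 70.9707, 38.3303], 'force': [0.6441, 0.8771, 6.152], 'wrist_torque': [0.1626, -0.1861, 0.1149], 'grip_width': 0.0549, 'grasp_force': 35.0001}
```

Emit:
{"method": "arm_command", "body": {"series": "0 0 0 -0.03 200;0 0 0 -0.03 200;0 0 0 0 200"}}

```text
time_s: 7.3
tool_pos: [0.6171, -0.0055, 0.1615]
tool_rot: [179.9, -0.1, 126.7]
force: [-0.1, 2.0, 7.7]
grip_width: 0.0552
grasp_force: 35.0
```

```bash
python3 s.py|cut -c1-400
```

```text
{'tool_pos': [0.6171, -0.0055, 0.1615], 'tool_rot': [179.9299, -0.1299, 126.7312], 'qpos': [-24.6989, 17.4742, 27.7572, 93.6268, -8.6573, 71.0358, 41.5253], 'force': [-0.1028, 2.0458, 7.6988], 'wrist_torque': [0.394, 0.1409, -0.1577], 'grip_width': 0.0552, 'grasp_force': 35.0008}
```

Emit:
{"method": "arm_command", "body": {"series": "0 0 0 -0.03 200;0 0 0 -0.02 200;0 0 0 0 200"}}

```text
time_s: 7.55
tool_pos: [0.6149, -0.0035, 0.1614]
tool_rot: [-180.0, -0.5, 129.5]
force: [-8.0, 6.2, 10.5]
grip_width: 0.0549
grasp_force: 35.0
```

```bash
python3 s.py|cut -c1-400
```

```text
{'tool_pos': [0.6149, -0.0035, 0.1614], 'tool_rot': [-179.9768, -0.464, 129.5306], 'qpos': [-24.4045, 17.3865, 27.289, 93.6676, -8.6675, 71.3099, 44.1808], 'force': [-7.9975, 6.219, 10.4542], 'wrist_torque': [1.1424, 1.5341, -0.8072], 'grip_width': 0.0549, 'grasp_force': 35.0014}
```

The stop is reached: the torque has reversed and risen to 0.8 N m, and the jar is being nudged along by about 2°. I keep this preload and swing the whole grip clockwise on the 100 mm arc, turning the tool with the jar.

Emit:
{"method": "arm_command", "body": {"series": "-3.5 0.25 0 0.035 200;-3.5 0.25 0 0.035 200;-3.5 0.25 0 0.035 200;-3.5 0.25 0 0.035 200;-3.5 0.25 0 0.035 200;-3.5 0.25 0 0.035 200;-3.5 0.25 0 0.035 200;-3.5 0.25 0 0.035 200;-3.5 0.25 0 0.035 200;-3.5 0.25 0 0.035 200;-3.5 0.25 0 0.035 200;-3.5 0.25 0 0.035 200;-3.5 0.25 0 0.035 200;-3.5 0.25 0 0.035 200;-3.5 0.25 0 0.035 200;-3.5 0.25 0 0.035 200;-3.5 0.25 0 0.035 200;-3.5 0.25 0 0.035 200;-3.5 0.25 0 0.035 200;0 0 0 0 200"}}

```text
time_s: 9.22
tool_pos: [0.6464, -0.0609, 0.1615]
tool_rot: [179.9, -0.4, 91.4]
force: [1.7, 9.6, 7.2]
grip_width: 0.0548
grasp_force: 35.0
```

```bash
cat >> s.py <<'E'
C=np.array([.5465,-.0772]);d=np.array(o['tool_pos'][:2])-C
print('phi',np.degrees(np.arctan2(d[1],d[0])),'r',np.hypot(*d))
E
python3 s.py
python3 - <<'E'
from h import *
im=cams.read_camera('top');cv2.imwrite('pics/mid.png',cv2.resize(im[90:290,240:520],None,fx=2.8,fy=2.8,interpolation=cv2.INTER_CUBIC))
cv2.imwrite('pics/mid_raw.png',im)
E
```

```text
{'tool_pos': [0.6464, -0.0609, 0.1615], 'tool_rot': [179.9154, -0.4465, 91.3538], 'qpos': [-23.3511, 22.5083, 34.4171, 89.006, -13.5841, 72.5878, 14.4695], 'force': [1.6594, 9.6193, 7.2073], 'wrist_torque': [1.7901, -0.1952, -0.9748], 'grip_width': 0.0548, 'grasp_force': 35.0014}
phi 9.25780115646952 r 0.10119453791682341
```

View pics/mid.png

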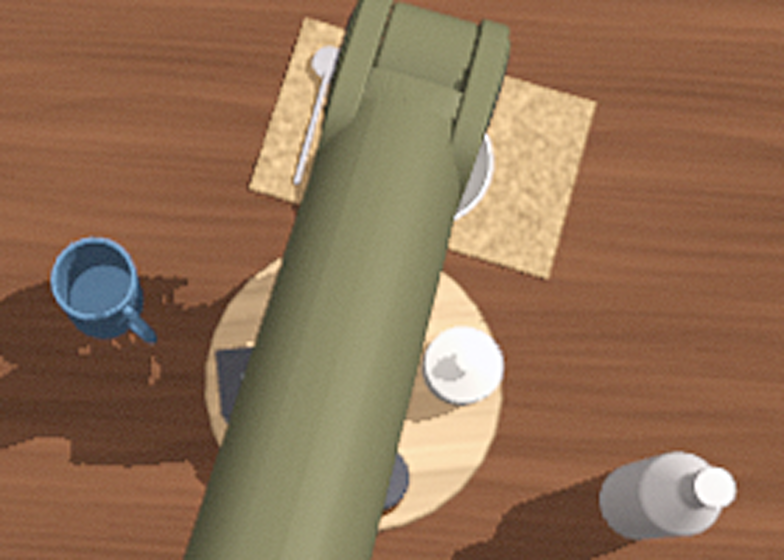

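The turntable is following: the pot is now at (463,365) in the crop and the mug, milk and mat are unmoved. About 22.7° is left.

Emit:
{"method": "arm_command", "body": {"series": "-3.5 0.25 0 0.035 200;-3.5 0.25 0 0.035 200;-3.5 0.25 0 0.035 200;-3.5 0.25 0 0.035 200;-3.5 0.25 0 0.035 200;-3.5 0.25 0 0.035 200;-3.5 0.25 0 0.035 200;-3.5 0.25 0 0.035 200;-3.5 0.25 0 0.035 200;-3.5 0.25 0 0.035 200;-3.5 0.25 0 0.035 200;0 0 0 0 200;0 0 0 0 200"}}

```text
time_s: 10.35
tool_pos: [0.6454, -0.099, 0.1615]
tool_rot: [179.8, -0.5, 69.4]
force: [6.6, 7.2, 3.9]
grip_width: 0.0552
grasp_force: 35.0
```

```bash
python3 s.py
python3 - <<'E'
from h import *
t=cams.read_camera('top');s=cams.read_camera('scene');cv2.imwrite('pics/end_top_raw.png',t)
hsv=cv2.cvtColor(t,cv2.COLOR_BGR2HSV)
a=cv2.resize(s[130:330,180:400],(440,400),interpolation=3);b=cv2.resize(t[110:310,300:480],(360,400),interpolation=3)
cv2.imwrite('pics/end.png',np.hstack([a,b]))
E
```

```text
{'tool_pos': [0.6454, -0.099, 0.1615], 'tool_rot': [179.8387, -0.4753, 69.4142], 'qpos': [-23.2042, 23.7213, 38.9835, 88.7667, -15.8377, 72.7839, -2.5139], 'force': [6.5703, 7.1868, 3.8563], 'wrist_torque': [1.3814, -1.3707, -0.9089], 'grip_width': 0.0552, 'grasp_force': 35.0008}
phi -12.440630109844216 r 0.10131843239751691
```

View pics/end.png

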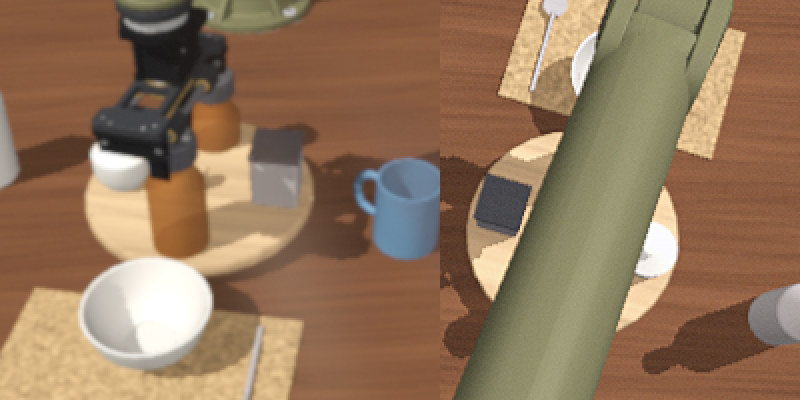

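The jar now stands in front of the bowl, with the canister to its left at crop (503,205). For a check that does not depend on the arm, I use the canister's top-face edges, before against now.

Run:
```python
from h import *
for f,s in(('top0',(339,247)),('mid_raw',(322,225)),('end_top_raw',(331,210))):
    im=cv2.imread(f'pics/{f}.png');hsv=cv2.cvtColor(im,cv2.COLOR_BGR2HSV).astype(int)
    m=((hsv[...,1]<60)&(hsv[...,2]<140)).astype(np.uint8)
    w=np.zeros_like(m);cv2.circle(w,s,26,1,-1);m=cv2.morphologyEx(m&w,cv2.MORPH_OPEN,np.ones((3,3)))
    print(f,hsv[s[1],s[0]])
    k=max(cv2.findContours(m,0,cv2.CHAIN_APPROX_NONE)[0],key=len)[:,0]
    P=ray('top',k,.119)[:,:2]*1000;r=cv2.minAreaRect(P.astype(np.float32));print(f,r)
    c=np.array(r[0])/1000
    for C in([.5465,-.0772],[.5477,-.0775],[.5477,-.0792]):
        d=c-C;print('   ',np.degrees(np.arctan2(d[1],d[0]))-90,np.hypot(*d))
```

```text
top0 [130  20 117]
top0 ((477.14263916015625, -5.205833435058594), (61.23739242553711, 61.93134689331055), 42.827239990234375)
    43.931314561547 0.09996801249424146
    44.30342547356486 0.10101874919045178
    43.638012512566945 0.10224225082774833
mid_raw [129  23  76]
mid_raw ((524.628662109375, 36.70308303833008), (66.52725982666016, 30.539073944091797), 4.154547691345215)
    10.869469390284777 0.11598391158588593
    11.42119012346015 0.11651021760997231
    11.257979725896703 0.1181770336819021
end_top_raw [165   7  75]
end_top_raw ((563.901611328125, 21.29576873779297), (60.608642578125, 68.85967254638672), 78.01779174804688)
    -10.019265068326618 0.1000211604414982
    -9.313093599562066 0.10011541404858246
    -9.158244095528275 0.10179337770124144
```

Emit:
{"method": "arm_command", "body": {"series": "-1.8 0.1 0 0.018 200;0 0 0 0 200;0 0 0 0 200"}}

```text
time_s: 10.7
tool_pos: [0.6451, -0.1006, 0.1615]
tool_rot: [179.8, -0.5, 68.4]
force: [6.3, 7.7, 2.8]
grip_width: 0.0553
grasp_force: 35.0
```

```bash
python3 s.py
python3 - <<'E'
from h import *
s=cams.read_camera('scene');t=cams.read_camera('top');cv2.imwrite('pics/fin_s.png',s);cv2.imwrite('pics/fin_t.png',t)
hsv=cv2.cvtColor(s,cv2.COLOR_BGR2HSV).astype(int);H,S,V=hsv[...,0],hsv[...,1],hsv[...,2]
for v in(225,230,235,240,245,250):
    r=(S[v,240:310]>175)&(V[v,240:310]>85)
    x=np.nonzero(r)[0]+240
    if len(x):
        # centre at depth of axis: midray intersect circle r=.1
        um=(x[0]+x[-1])/2;o=cams.calibration('scene')['origin'];p=ray('scene',[um,v],.06)[0]
        out=[]
        for C in([.5465,-.0772],[.5477,-.0775],[.5477,-.0792]):
            d=(p-o)[:2];d/=np.hypot(*d);n=np.array([-d[1],d[0]]);h=n@(o[:2]-C);q=n*h-d*np.sqrt(.01-h*h)
            out.append(round(float(np.degrees(np.arctan2(q[1],q[0]))),2))
        print(v,x[0],x[-1],len(x),out)
# bowl rim from scene
m=((S<50)&(V>140)).astype(np.uint8);w=np.zeros_like(m);cv2.rectangle(w,(212,258),(292,325),1,-1);m&=w
k=max(cv2.findContours(m,0,cv2.CHAIN_APPROX_NONE)[0],key=len)[:,0]
k=k[k[:,1]<285];print('bowl scene',rfit(ray('scene',k,.068)))
g=(S>50)&(S<150)&(V>140)&(H>10)&(H<25);g=g.astype(np.uint8);w[:]=0;cv2.ellipse(w,(280,228),(62,45),0,0,360,1,-1)
k=max(cv2.findContours(g&w,0,cv2.CHAIN_APPROX_NONE)[0],key=len)[:,0];print('disc scene',rfit(ray('scene',k,.04)))
cv2.imwrite('pics/f.png',cv2.resize(s[140:320,190:430],None,fx=3.3,fy=3.3,interpolation=3))
E
```

```text
{'tool_pos': [0.6451, -0.1006, 0.1615], 'tool_rot': [179.8283, -0.4861, 68.402], 'qpos': [-23.2262, 23.7378, 39.1951, 88.8033, -15.9269, 72.7747, -3.3188], 'force': [6.2997, 7.6621, 2.8201], 'wrist_torque': [1.4649, -1.4861, -0.9681], 'grip_width': 0.0553, 'grasp_force': 35.0004}
phi -13.333438442548818 r 0.10133912497636181
250 267 267 1 [-16.75, -16.48, -15.44]
bowl scene (array([ 0.77079214, -0.1304006 ]), np.float64(0.07054797897653983), 77)
disc scene (array([ 0.55533436, -0.08102959]), np.float64(0.14488977205351583), 190)
```

View pics/f.png

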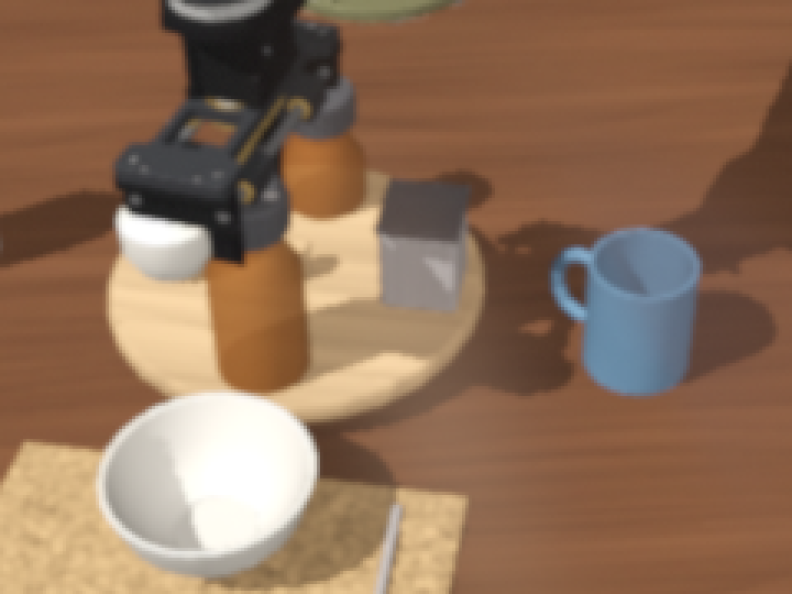

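The final view shows the jar body at crop x ≈ 215–308 near y = 345, standing behind the bowl at (210,480) and still gripped. My amber threshold missed it, so I measure it again.

Run:
```python
from h import *
s=cv2.imread('pics/fin_s.png');hsv=cv2.cvtColor(s,cv2.COLOR_BGR2HSV).astype(int);S=hsv[...,1];print(S[240,248:292])
o=cams.calibration('scene')['origin']
for v in(228,232,236,240,244):
    x=np.nonzero(S[v,245:300]>155)[0]+245
    um=(x[0]+x[-1])/2;p=ray('scene',[um,v],.06)[0];out=[]
    for C in([.5465,-.0772],[.5477,-.0775],[.5477,-.0792]):
        d=(p-o)[:2];d/=np.hypot(*d);n=np.array([-d[1],d[0]]);h=n@(o[:2]-C);q=n*h-d*np.sqrt(.01-h*h)
        out.append((round(float(np.degrees(np.arctan2(q[1],q[0]))),2),(C+q).round(4).tolist()))
    print(v,x[0],x[-1],len(x),out)
```

```text
[ 81  82  82  82  84  91 112 147 165 167 166 167 167 168 168 168 168 166
 169 172 169 172 173 172 172 171 171 169 168 169 168 167 166 165 148 119
 104 100  98  98  97  98  97  98]
228 254 280 27 [(-13.33, [0.6438, -0.1003]), (-13.08, [0.6451, -0.1001]), (-12.06, [0.6455, -0.1001])]
232 255 280 26 [(-13.24, [0.6438, -0.1001]), (-12.99, [0.6451, -0.1]), (-11.97, [0.6455, -0.0999])]
236 255 281 27 [(-13.14, [0.6439, -0.0999]), (-12.89, [0.6452, -0.0998]), (-11.87, [0.6456, -0.0998])]
240 256 281 26 [(-13.04, [0.6439, -0.0998]), (-12.79, [0.6452, -0.0996]), (-11.77, [0.6456, -0.0996])]
244 256 281 26 [(-13.65, [0.6437, -0.1008]), (-13.4, [0.645, -0.1007]), (-12.37, [0.6454, -0.1006])]
```

The jar seen by camera, (0.645,-0.100), agrees with the TCP, and it is within about 0.5° of the bowl line. I make one last small nudge and confirm the stop torque is still there.

Emit:
{"method": "arm_command", "body": {"series": "-0.7 0 0 0.007 200;0 0 0 0 200;0 0 0 0 200;0 0 0 0 200"}}

```text
time_s: 11.13
tool_pos: [0.645, -0.1011, 0.1615]
tool_rot: [179.8, -0.5, 68.0]
force: [7.4, 6.6, 2.5]
grip_width: 0.0553
grasp_force: 35.0
```

```bash
python3 s.py && python3 -c "
from cell import env
print(env.sign_off())"
```

```text
{'tool_pos': [0.645, -0.1011, 0.1615], 'tool_rot': [179.8187, -0.4896, 68.0205], 'qpos': [-23.2387, 23.7392, 39.2748, 88.8234, -15.9566, 72.7632, -3.6262], 'force': [7.4483, 6.5805, 2.4761], 'wrist_torque': [1.3851, -1.4717, -0.897], 'grip_width': 0.0553, 'grasp_force': 35.0004}
phi -13.662890671779603 r 0.10134812479123753
the job is handed in; nothing more can be done
None
```

I unscrewed the tall jar's cap to its stop, then turned the turntable until the jar lined up with the bowl, within about half a degree by my measurements; I handed the job in at 11.1 s with the cap still gripped, never touched the short jar's cap, and saw no shift in the bowl, mug or milk bottle, though no verdict came back.

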